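Index the specimen slide under the dial gauge and hold the lock pin home

TASK

Lift the loose dust lid off the round nest of the indexing slide by its knob and set it down, not dropped, knob up on the rubber mat. Then pull up the slide's spring lock plunger, push the carriage on to the next hole, which brings the uncovered block under the dial gauge, let the pin into that hole and press the plunger knob down fully home. Finish while still holding the plunger pressed home, because its spring alone does not keep it there, and leave the other things on the bench where they are.

Things in the scene. Friction and masses are not known exactly. Their poses are not given: they have to be found in the camera images.
- slide_bed: grey cast bed of the slide, fixed on the bench, 360 x 124 x 22 mm, origin under it. x axis: the way the carriage is pushed, away from the robot; y: left. A steel index bar with three holes lies along y = -46 mm, top 42 mm high. At x 100, y 105 mm stands a column 28 mm thick, 261 mm high; its arm (138 to 158 mm high) carries a dial gauge over x 100, y 15 mm, dial 60 mm across, to 228 mm high
- carriage (a joint): position of the aluminium carriage along the bed's x axis in m: 0 at the start with the pin in hole_1, 0.100 with the pin in hole_2 (the next hole), 0.200 at hole_3. It slides stiffly (about 3 N) once the pin is out, has 1 mm of play either way when the pin is in, and stays where it is left
- plunger (a joint): height (m) of the plunger's pin, which rides on the carriage: 0 is fully home, knob on its housing, round nose 12 mm down in the hole. Its weak spring alone leaves it 4 to 6 mm short of home; pressing it home takes about 5 N and it rises when let go. The pin is clear of the hole at 0.012 and rides on the bar there between holes; it can be pulled to 0.018, where the spring pulls down with 11 N
- lock_knob: black knob of the lock plunger, upright cylinder 24 mm across, 26 mm high, on the carriage's right ear at the robot's end, 120 mm nearer and 61 mm farther right than the nest. Origin under its centre, 70 mm above the bench when home; ear top 56 mm above the bench, housing under the knob 20 mm across (26 at its foot). Moves up with the pin and along with the carriage
- lock_grip (a point): centre of the lock plunger's knob, the point to grip, 14 mm above the knob's underside (84 mm above the bench when fully home)
- nest (a point): centre of the rim of the round nest on the carriage, a dark steel cup 70 mm across outside, 60 mm inside, rim 80 mm above the bench; a bright steel hardness block 50 mm across lies in it with its top 9 mm below the rim
- hole_1 (a point): mouth of the index hole in which the pin starts, top of the index bar, 12 mm across, 16 mm deep
- hole_2 (a point): mouth of the next index hole, 100 mm farther along the bed's x axis: the pin must end in it
- hole_3 (a point): mouth of the last index hole, 200 mm from hole_1
- gauge_tip (a point): tip of the dial gauge's spindle, 90 mm above the bench: it clears the open nest, but not the lid's knob
- lid: loose aluminium dust lid of 100 to 170 g, a disc 76 mm across and 6 mm thick with a spigot 56 mm across, 5 mm deep under it and a black knob 24 mm across, 22 mm high on a stem; 46 mm high in all. Origin at the centre of the spigot's underside (75 mm above the bench at the start, 4 mm when on the mat); z up through the knob
- lid_grip (a point): centre of the lid's knob, the point to grip, 34 mm above the lid's origin, 23 mm above the top of its disc
- mat: black rubber mat fixed on the bench to the right of the slide, 240 mm along its x, 180 mm along its y, 4 mm thick; origin under its centre. A loose hardness block lies on its far (+x) half; the near half is free
- ref_block: loose bright steel hardness block, disc 60 mm across and 12 mm high, lying on the mat; origin under its centre
- objective: loose dark steel microscope objective standing on the bench left of the slide, 38 mm across, 46 mm high; origin under its centre
- screwdriver: loose screwdriver with a black handle, lying on the bench left of the slide along its own x axis; about 200 mm long, 30 mm high
- oil_bottle: loose amber bottle with a white cap standing on the bench, beyond the mat or left of the slide's near end, 48 mm across, 110 mm high; origin under its centre
- anvil: loose dark steel stage anvil standing on the bench, beyond the mat or left of the slide's near end, foot 68 mm across, 46 mm high; origin under its centre
- brush: loose bench brush with a wooden handle lying along its own x axis on the bench to the left; about 200 mm long
Mind the look-alikes: they are no part of the job. What is meant by the lid is not blue, red or yellow, and is the smaller of those in its own colour.

How it is judged (in metres and radians):
On the way, in this order (a step that is already met when the one before it is completed fails the run):
1. the lid lies on the mat, knob up, let go and at rest (x of lid in the frame of mat between -0.095 and 0.095 m and y of lid in the frame of mat between -0.065 and 0.065 m and z of lid in the frame of mat below 0.008 m and angle between lid's own z axis and vertical below 0.1 rad and contact force between each of the arm, the fingers and lid below 0.05 N and linear speed of lid below 0.03 m/s), for 0.2 s.
2. the lock plunger is pulled up, its pin out of the first hole (value of joint plunger above 0.011 m), for 0.05 s.
3. the carriage stands at the next hole with the pin in it (value of joint carriage between 0.097 and 0.103 m and value of joint plunger below 0.007 m), for 0.1 s.
At the end, for the whole second after the job is handed in: the carriage stands at the next hole (0.100 m within 3 mm) and at rest, the plunger is pressed home (within 1.8 mm) by fingers that press on or grip its knob with more than 2 N, and the lid lies knob up (within 0.1 rad) and untouched on the mat, its centre at least 25 mm inside the mat's edges (all of step 1 and value of joint carriage between 0.097 and 0.103 m and value of joint plunger below 0.0018 m and velocity of joint carriage between -0.01 and 0.01 m/s and contact force between the fingers and lock_knob above 2 N); the arm keeps its last pose, push and grip.
It fails at once if the lid is dropped: it falls free from more than about 12 mm (linear speed of lid above 0.5 m/s and contact force between each of the arm, the fingers and lid below 0.01 N).
It fails at once if another thing on the bench is pushed more than 30 mm (distance of any of ref_block, objective, screwdriver, oil_bottle, anvil, brush from where it was at the start of the episode above 0.03 m).
It also fails if it takes over 54 s, if anything falls off the work surface, if the arm or the gripper's body presses on something with over 40 N, if the wrist force passes 120 N, or if a joint passes its speed limit or range.

ROBOT

A 6-joint arm with a two-finger parallel gripper is mounted at the origin on the work surface. World frame = base frame: x ahead of the robot, y to its left, z up, the work surface at z = 0. Lengths are in m, angles in degrees, forces in N, time in s.
With the tool pointing down it reaches from about 0.4 to 0.825 m from the base axis. Payload 7 kg.
Tool frame: the origin (TCP) lies at the very end of the fingers, on their centre line; the grasp point (between the pads) lies 19 mm behind it; z points along the fingers, y is the line along which they close (so a half turn about z gives the same grasp; the last joint's range is limited). The gripper opens to 88 mm and grips with 3 to 60 N. Pads are 19 mm wide; open, the fingers measure 130 mm over their backs; the gripper's body (78 mm by 193 mm) begins 47 mm behind the grasp point.
Start: joints at [90.934, 20.546, 0.682, 0, -70.136, -16.507], TCP at [0.181, 0.65, 0.227] pointing down, gripper open.
Joint ranges: [-176.03, 176.03], [-82.01, 121.73], [-58.28, 71.71], [-173.87, 95.51], [-174.79, -0.11], [-173.66, 173.66]. Speed limits (degrees/s): [136.94, 136.94, 172.46, 180, 180, 180].

INTERFACE

Orientations are given as [roll, pitch, yaw] about the fixed x, y, z axes, in that order (R = Rz(yaw) Ry(pitch) Rx(roll)).
In Python, from plant import get_state, imaging, r, finder gives the robot as it stands.
- The arm moves only by the shell command python3 -m handwheel 'ROWS' [FORCE]. ROWS is JSON, a list of rows, each a list of 5 numbers: the closure, from 0 (fully open) to 1 (shut), then the shift along the world's x, y, z in cm, then the turn about the world's z in degrees. A call has 1 to 8 rows; each row is the pose to reach, as a shift and turn from the pose commanded when the call began; what a row does not reach only later rows make up. A row lasts 1/8 s, in which the tool goes at most 62.5 mm and 10.7 degrees, less where a joint would pass 70% of its speed; a pose out of reach is approached as far as the arm can. A call with a gripper value outside its range is refused whole. The fingers move at their own pace and stop on an object; FORCE is the grip in N (left out, the last holds). Time passes only in rows, so rows that repeat a pose let the fingers close. It gives the time, the measured TCP pose, the force, the opening and the grip force at its end, in the units of the state.
- get_state(): the state, without advancing time (a new reading comes with each control period).
- imaging.capture(name): name is "side" or "top"; returns (picture, depth): 384x512x3 uint8, red, green, blue; 384x512 float32, m along the optical axis (not along the pixel's ray), 0 where there is no reading.
- imaging.get_calibration(name): a dict with "fx", "fy", "cx", "cy" (pixels), "rvec" (rotation vector, rad) and "tvec" (3), from world to camera coordinates, as OpenCV has them. Camera axes: x right, y down, z forward; pixel columns grow to the right and rows downward; lengths in m; the calibration is good to about 2 mm. A picture is of the moment at which its call begins. get_calibration takes no time and is no camera call.
- r.close_job(): hands the job in; it is judged then, once.
Trained networks look in the newest picture that a camera, given by its name, has taken for a name from the list of things; names that differ only in an ending like _2 or _b are one class to them, and where a whole thing is asked for, a point or a joint stands for the part that bears it (a point fixed in the world has none). Each returns a list of dicts, best first, with "p" (0 to 1); they miss things now and then, are a little off and sometimes report something else, mostly with a low value. They report only what shows in the picture. A call takes as long as a camera call. They do not tell look-alikes from the thing itself.
- finder.cut_out(camera, query): "region" (384x512 bool, what is visible of it) and "pixel" ([column, row] in pixels, amid what is visible of it).
The state is a dict: "time_s": time; "joints": joint angles; "qd": joint speeds; "joint_torque": joint torques, N m; "tcp_pos": TCP position; "eef_rot": TCP orientation; "contact_force": force on the tool from outside, world axes, zero at the start; "moment": the same for the moment, N m; "gripper_width": finger opening in m; "gripper_force": force on a finger pad.
Only numpy, scipy, OpenCV 4.12 (cv2) and the standard library are available. Lean on these libraries where they do the work, as an engineer would, in place of code of your own. Each camera call takes 0.05 s, during which the arm holds its last target. There are 200 camera calls.

## Working session

There is one attempt and no reset: what is moved stays moved. The work goes in short steps, Python scripts to look and compute and a shell command to move; the robot and the scene stay as the last step left them, time stands still between calls to the robot, and variables do not carry over. Pictures are saved under pics/ and viewed, at most 10 in all, crops included, and the job is handed in when it is done.

```bash
mkdir -p pics; cat > h.py <<'E'
import numpy as np, cv2
from plant import get_state, imaging, r, finder
def cap(n):
    p,d=imaging.capture(n); return p,d
def cloud(n,d):
    c=imaging.get_calibration(n); R=cv2.Rodrigues(np.array(c["rvec"],float))[0]; t=np.array(c["tvec"],float).ravel()
    v,u=np.mgrid[:d.shape[0],:d.shape[1]]
    P=np.stack([(u-c["cx"])/c["fx"]*d,(v-c["cy"])/c["fy"]*d,d],-1)
    W=(P-t)@R; W[d<=0]=np.nan
    return W
E
python3 - <<'E'
from h import *
print(get_state())
for n in("top","side"):
    p,d=cap(n); cv2.imwrite(f"pics/{n}0.png",cv2.resize(p[:,:,::-1],(768,576)))
    W=cloud(n,d); np.save(n+"0.npy",W)
    for q in("lid","lock_knob","mat","slide_bed","nest","ref_block"):
        for o in finder.cut_out(n,q)[:4]:
            P=W[o["region"]]; P=P[~np.isnan(P[:,0])]
            print(n,q,round(o["p"],2),np.round(o["pixel"]),len(P), np.round(np.median(P,0),3) if len(P) else '', np.round(np.percentile(P,[2,98],axis=0),3).tolist() if len(P) else '')
E
```

```text
{'time_s': 0.0, 'joints': array([ 9.09348691e+01,  2.05920626e+01,  6.34054993e-01, -2.06789291e-02,
       -7.01356246e+01, -1.65079529e+01]), 'qd': array([-0.08164366,  0.05418833,  0.00623069, -0.00572704,  0.01896261,
       -0.01816197]), 'joint_torque': array([-1.53086468e-03, -5.82713270e+01,  2.93062896e+01,  6.99726686e+00,
        6.84000668e-03, -1.57679519e-04]), 'tcp_pos': array([0.18109461, 0.6497473 , 0.22561598]), 'eef_rot': array([ 1.79904703e+02, -7.96993828e-03, -1.55801197e+01]), 'contact_force': array([-0.27245923, -0.42501822, -0.57504426]), 'moment': array([-0.04847599,  0.0150286 , -0.02409309]), 'gripper_force': 0.0, 'gripper_width': 0.08777015717947015}
top lid 0.84 [310. 253.] 911 [ 0.361 -0.082  0.016] [[0.318, -0.128, 0.012], [0.406, -0.042, 0.064]]
top lid 0.75 [235. 260.] 538 [0.343 0.129 0.013] [[0.309, 0.095, 0.008], [0.377, 0.161, 0.05]]
top lid 0.68 [194. 226.] 546 [0.418 0.247 0.013] [[0.386, 0.214, 0.006], [0.452, 0.284, 0.049]]
top lid 0.64 [254. 163.] 552 [0.59  0.087 0.088] [[0.56, 0.053, 0.083], [0.627, 0.12, 0.125]]
top lock_knob 0.42 [267. 2
[... 979 characters left out ...]
d 0.65 [191. 225.] 394 [0.34  0.121 0.012] [[0.309, 0.091, 0.006], [0.375, 0.161, 0.048]]
side lock_knob 0.47 [239. 207.] 83 [0.463 0.037 0.096] [[0.454, 0.032, 0.078], [0.473, 0.05, 0.104]]
side mat 0.78 [311. 331.] 7392 [ 0.485 -0.327  0.004] [[0.376, -0.426, 0.001], [0.618, -0.225, 0.007]]
side slide_bed 0.8 [289. 213.] 5654 [0.634 0.054 0.042] [[0.426, -0.014, 0.001], [0.782, 0.222, 0.232]]
side nest 0.88 [250. 208.] 1342 [0.519 0.064 0.056] [[0.445, 0.023, 0.034], [0.629, 0.139, 0.101]]
side nest 0.51 [234. 184.] 270 [0.548 0.288 0.018] [[0.493, 0.281, 0.002], [0.676, 0.315, 0.028]]
side ref_block 0.9 [358. 345.] 605 [ 0.555 -0.384  0.016] [[0.53, -0.409, 0.008], [0.583, -0.356, 0.018]]
```

View pics/top0.png

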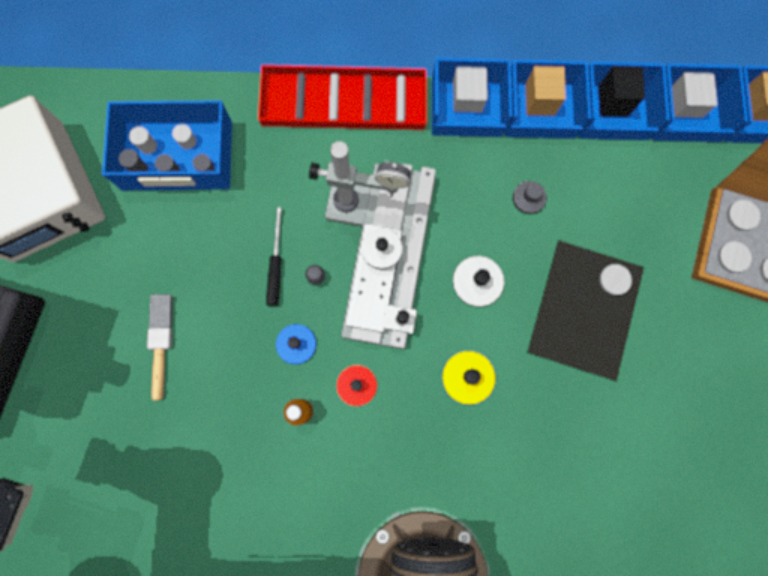

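View pics/side0.png

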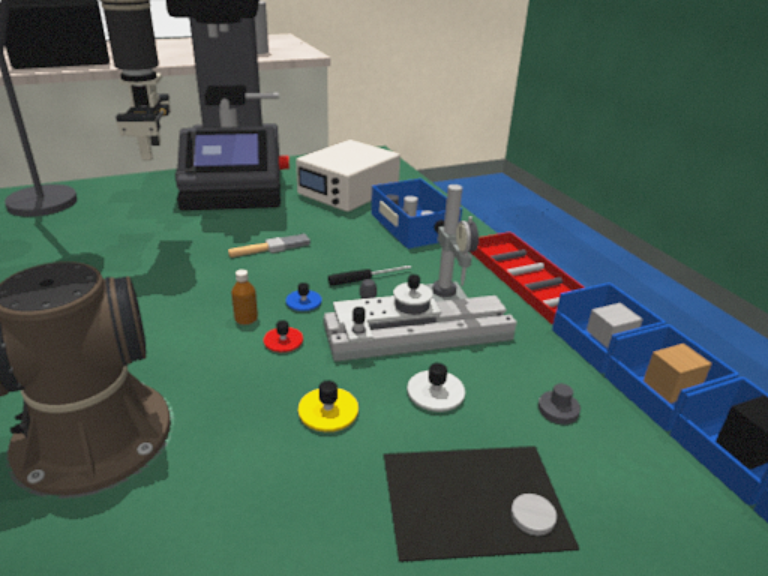

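```bash
python3 - <<'E'
from h import *
for n in("top","side"):
    W=np.load(n+"0.npy"); x,y,z=W[...,0],W[...,1],W[...,2]
    def f(name,m):
        P=W[m]; 
        if len(P)<4: print(n,name,len(P)); return
        xy=P[:,:2].astype(np.float32); print(n,name,len(P),np.round(P.mean(0),4),"circ",np.round(cv2.minEnclosingCircle(xy),4) if 0 else [np.round(a,4) for a in cv2.minEnclosingCircle(xy)],"rect",cv2.minAreaRect(xy))
    near=lambda a,b,r:np.hypot(x-a,y-b)<r
    f("lidknob",near(.59,.087,.05)&(z>.108)&(z<.135))
    f("liddisc",near(.59,.087,.05)&(z>.08)&(z<.095))
    f("lock",near(.465,.045,.03)&(z>.088)&(z<.115))
    f("mat",near(.49,-.32,.17)&(z>.0025)&(z<.009)&(y<-.2))
    f("arm+col",near(.75,.15,.15)&(z>.13))
    f("bed",near(.65,.09,.3)&(z>.016)&(z<.028)&(y>-.05)&(y<.22))
    f("bar",near(.65,.05,.3)&(z>.037)&(z<.047)&(y>-.05)&(y<.22))
E
```

```text
top lidknob 68 [0.5924 0.087  0.1219] circ [array([0.5935, 0.0871]), np.float64(0.012)] rect ((0.5932438373565674, 0.08633670210838318), (0.022106202319264412, 0.022160742431879044), 43.42588424682617)
top liddisc 490 [0.5923 0.0868 0.0878] circ [array([0.5943, 0.0872]), np.float64(0.0383)] rect ((0.5940377712249756, 0.08646058291196823), (0.0736299380660057, 0.0725923478603363), 0.6759455800056458)
top lock 66 [0.4648 0.0468 0.1024] circ [array([0.4657, 0.0466]), np.float64(0.0118)] rect ((0.46562162041664124, 0.046427737921476364), (0.021254204213619232, 0.023100178688764572), 44.959625244140625)
top mat 5590 [ 0.4885 -0.326   0.0053] circ [array([ 0.49  , -0.3201]), np.float64(0.17)] rect ((0.49077755212783813, -0.3446293771266937), (0.3378871977329254, 0.28899890184402466), 0.023057153448462486)
top arm+col 1065 [0.6956 0.1264 0.1951] circ [array([0.7023, 0.1295]), np.float64(0.0898)] rect ((0.7023127675056458, 0.12953482568264008), (0.1773129254579544, 0.034830931574106216), 81.26751708984375)
top bed 1766 [0.6973 0.0936 0.023 ] circ [array([0.652 , 0.0878]), np.float64(0.298)] 
[... 1014 characters left out ...]
0.49176913499832153, -0.3111129701137543), (0.2548345923423767, 0.33605942130088806), 74.25511169433594)
side arm+col 876 [0.6934 0.1119 0.1932] circ [array([0.6976, 0.1283]), np.float64(0.0917)] rect ((0.6998838782310486, 0.12793633341789246), (0.182749405503273, 0.03172039985656738), 81.26795196533203)
side bed 1066 [0.6913 0.0616 0.0222] circ [array([0.6803, 0.0894]), np.float64(0.2706)] rect ((0.6895447373390198, 0.1168372631072998), (0.2659608721733093, 0.5179434418678284), 79.70582580566406)
side bar 1654 [0.6365 0.0475 0.0416] circ [array([0.6821, 0.045 ]), np.float64(0.2669)] rect ((0.690951943397522, 0.08932439982891083), (0.21065481007099152, 0.5302940011024475), 80.00865173339844)
```

The top view shows the real lid, white, on the nest at (382,245). The larger white look-alike is at (479,281), the lock knob at (403,317) and the mat centre at about (586,310), with its near half free. The slide's yaw is about -8.7°. I'm moving to the lid now.

```bash
python3 -m handwheel '[[0,3,-5,0,2],[0,6,-10,0,4],[0,9,-15,0,7],[0,12,-20,0,7],[0,15,-25,0,7],[0,18,-30,0,7],[0,21,-35,0,7],[0,24,-40,0,7]]' 30; python3 -m handwheel '[[0,3,-5,0,0],[0,6,-10,0,0],[0,8,-14,0,0],[0,12,-16,0,0],[0,15,-16.5,0,0],[0,17.2,-16.5,-4,0],[0,17.2,-16.5,-8,0],[0,17.2,-16.5,-8,0]]'
python3 - <<'E'
from h import *
s=get_state();print(s["time_s"],s["tcp_pos"],s["eef_rot"])
c=[]
for n in("top","side"):
    p,d=cap(n);cv2.imwrite(f"pics/{n}1.png",cv2.resize(p[100:300,130:400][:,:,::-1],None,fx=2.8,fy=2.8,interpolation=2))
E
```

```text
time_s: 1.7
tcp_pos: [0.4219, 0.2486, 0.227]
eef_rot: [-179.9, -0.0, -8.5]
contact_force: [0.7, 0.9, -0.7]
gripper_width: 0.0879
gripper_force: 0.0
time_s: 2.7
tcp_pos: [0.5912, 0.0842, 0.1435]
eef_rot: [179.8, 0.3, -8.6]
contact_force: [0.2, -0.4, 0.7]
gripper_width: 0.088
gripper_force: 0.0
2.7 [0.59122018 0.0841972  0.14351674] [179.80999716   0.32947809  -8.62169671]
```

View pics/side1.png

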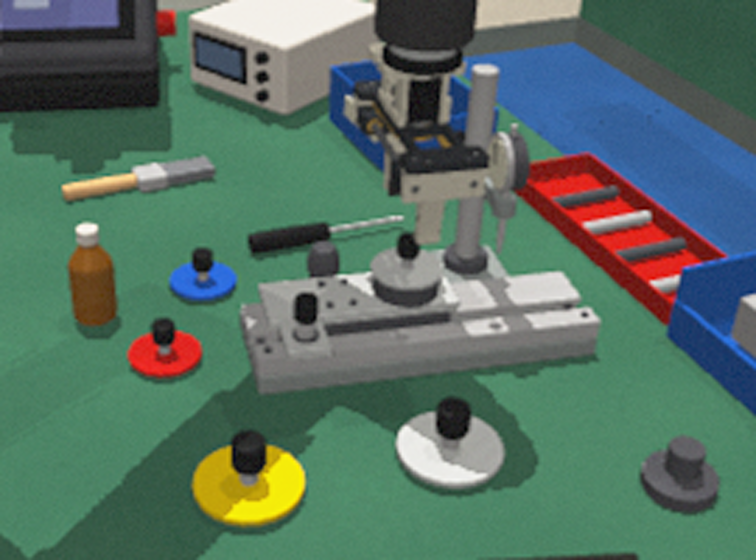

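```bash
python3 -m handwheel '[[0,0.1,0,-2,0],[0,0.1,0,-4,0],[0,0.1,0,-5.2,0],[0,0.1,0,-5.2,0]]'; python3 -m handwheel '[[0.5,0,0,0,0],[0.8,0,0,0,0],[1,0,0,0,0],[1,0,0,0,0],[1,0,0,0,0],[1,0,0,0,0]]' 30
```

```text
time_s: 3.3
tcp_pos: [0.5944, 0.0854, 0.0953]
eef_rot: [-180.0, -0.0, -8.5]
contact_force: [0.2, 0.1, -0.1]
gripper_width: 0.0876
gripper_force: 0.0
time_s: 4.05
tcp_pos: [0.5942, 0.0852, 0.0945]
eef_rot: [180.0, 0.0, -8.6]
contact_force: [-0.7, 0.5, -0.6]
gripper_width: 0.0334
gripper_force: 0.0
```

The crop shows the gripper centred over the lid's knob at (407,245), with the gauge clear at (505,190).

```bash
python3 -m handwheel '[[0.6,0,0,-0.3,0],[0.6,0,0,-0.3,0],[1,0,0,-0.3,0],[1,0,0,-0.3,0],[1,0,0,-0.3,0],[1,0,0,-0.3,0]]' 30; python3 -m handwheel '[[1,0,0,0.5,0],[1,0,0,1,0],[1,0,0,2,0],[1,0,0,4,0],[1,0,0,6,0],[1,0,0,6,0]]'
```

```text
time_s: 4.8
tcp_pos: [0.5942, 0.0852, 0.0916]
eef_rot: [-180.0, -0.0, -8.6]
contact_force: [-0.3, -0.0, -0.7]
gripper_width: 0.0229
gripper_force: 30.0
time_s: 5.55
tcp_pos: [0.5954, 0.0856, 0.1538]
eef_rot: [-179.9, -0.2, -8.6]
contact_force: [0.1, 0.1, -1.4]
gripper_width: 0.0234
gripper_force: 30.0
```

```bash
python3 - <<'E'
from h import *
for n in("top","side"):
    W=np.load(n+"0.npy"); o=finder and None
    p,d=cap(n); W=cloud(n,d); o=finder.cut_out(n,"mat")[0]
    m=o["region"].astype(np.uint8); c=max(cv2.findContours(m,0,2)[0],key=cv2.contourArea)
    hull=cv2.convexHull(c); P=np.array([W[v,u] for u,v in hull[:,0]]);P=P[(~np.isnan(P[:,0]))&(P[:,2]<.012)]
    print(n,o["p"],cv2.minAreaRect(P[:,:2].astype(np.float32)))
    if n=="side": cv2.imwrite("pics/side2.png",cv2.resize(p[100:300,130:400][:,:,::-1],None,fx=2.8,fy=2.8,interpolation=2))
E
```

```text
top 0.87 ((0.5015828609466553, -0.32251104712486267), (0.18027642369270325, 0.24332937598228455), 73.05905151367188)
side 0.75 ((0.5012242794036865, -0.32055214047431946), (0.18709993362426758, 0.2438664436340332), 72.39656066894531)
```

View pics/side2.png

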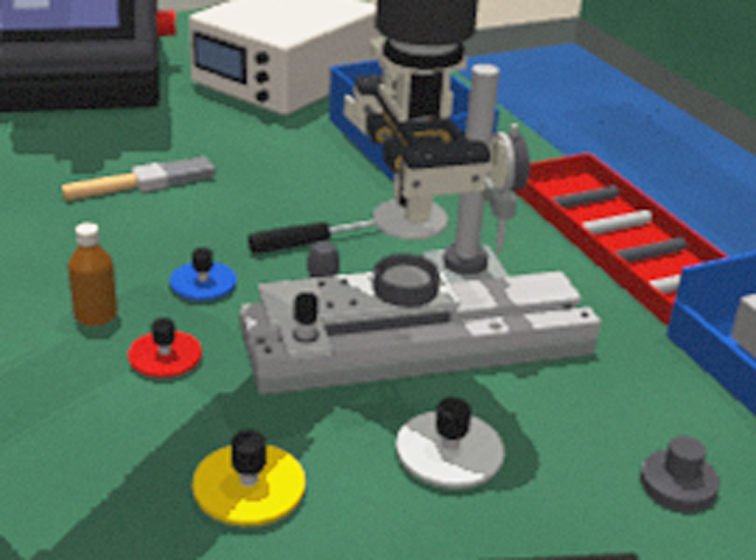

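The crop shows the lid lifted clear and level at (410,220), with the nest open beneath it. Next is carrying it to the near half of the mat, with the mat centre at about (0.501, -0.321) and yaw -17°.

```bash
python3 -m handwheel '[[1,-1.5,-3,0,0],[1,-4,-8,0,0],[1,-6,-14,0,0],[1,-8,-20,0,0],[1,-10,-26,0,0],[1,-12,-32,0,0],[1,-13.3,-36.5,0,0],[1,-13.9,-38.2,0,0]]'; python3 -m handwheel '[[1,0,0,-2,0],[1,0,0,-5,0],[1,0,0,-8,0],[1,0,0,-10.5,0],[1,0,0,-12,0],[1,0,0,-12.5,0],[1,0,0,-12.5,0],[1,0,0,-12.5,0]]'
```

```text
time_s: 6.75
tcp_pos: [0.4537, -0.2989, 0.1507]
eef_rot: [-180.0, 0.1, -8.7]
contact_force: [-0.0, 0.1, -1.3]
gripper_width: 0.0228
gripper_force: 30.0
time_s: 7.75
tcp_pos: [0.4559, -0.297, 0.0274]
eef_rot: [180.0, -0.1, -8.6]
contact_force: [-0.3, -0.4, -0.7]
gripper_width: 0.0234
gripper_force: 30.0
```

```bash
python3 -m handwheel '[[1,0,0,-0.2,0],[1,0,0,-0.4,0],[1,0,0,-0.4,0]]'; python3 -m handwheel '[[1,0,0,-0.2,0],[1,0,0,-0.2,0],[1,0,0,-0.2,0]]';python3 -m handwheel '[[1,0,0,-0.1,0],[1,0,0,-0.2,0],[1,0,0,-0.2,0]]'
```

```text
time_s: 8.12
tcp_pos: [0.4551, -0.2968, 0.0225]
eef_rot: [-180.0, 0.0, -8.6]
contact_force: [1.0, -0.2, -0.9]
gripper_width: 0.0233
gripper_force: 30.0
time_s: 8.5
tcp_pos: [0.4553, -0.2969, 0.0206]
eef_rot: [180.0, -0.0, -8.6]
contact_force: [0.4, -0.1, -0.8]
gripper_width: 0.0228
gripper_force: 30.0
time_s: 8.88
tcp_pos: [0.4554, -0.2969, 0.0204]
eef_rot: [180.0, -0.0, -8.5]
contact_force: [-5.4, 6.0, 20.2]
gripper_width: 0.0234
gripper_force: 30.0
```

```bash
python3 -m handwheel '[[1,0,0,0.1,0],[1,0,0,0.15,0],[0.6,0,0,0.15,0],[0.3,0,0,0.15,0],[0,0,0,0.15,0],[0,0,0,0.15,0],[0,0,0,0.15,0],[0,0,0,0.15,0]]'; python3 -m handwheel '[[0,0,0,1,0],[0,0,0,3,0],[0,0,0,6,0],[0,0,0,10,0],[0,0,0,10,0]]'
python3 - <<'E'
from h import *
p,d=cap("side");cv2.imwrite("pics/side3.png",cv2.resize(p[130:384,150:460][:,:,::-1],None,fx=2.3,fy=2.3,interpolation=2))
W=cloud("side",d);print(d[0,0])
m=(abs(W[...,0]-.456)<.06)&(abs(W[...,1]+.3)<.06)&(W[...,2]>.009)&(W[...,2]<.06)
P=W[m];print(len(P),np.round(np.percentile(P,[2,50,98],axis=0),3))
# lock knob, both cameras
for n in("side","top"):
    if n=="top": p,d=cap(n);W=cloud(n,d)
    m=(np.hypot(W[...,0]-.465,W[...,1]-.045)<.03)&(W[...,2]>.088)&(W[...,2]<.115);P=W[m]
    print(n,len(P),cv2.minEnclosingCircle(P[:,:2].astype(np.float32)),P[:,2].max())
E
```

```text
time_s: 9.88
tcp_pos: [0.4552, -0.2968, 0.02]
eef_rot: [-180.0, 0.0, -8.6]
contact_force: [-0.6, 0.3, 0.4]
gripper_width: 0.0775
gripper_force: 0.0
time_s: 10.5
tcp_pos: [0.4574, -0.2976, 0.1241]
eef_rot: [179.9, -0.4, -8.5]
contact_force: [-0.5, -0.5, -0.3]
gripper_width: 0.0874
gripper_force: 0.0
1.3193191
846 [[ 0.42  -0.333  0.011]
 [ 0.45  -0.303  0.015]
 [ 0.488 -0.265  0.051]]
side 65 ((0.4654870629310608, 0.044265300035476685), 0.01373242400586605) 0.1037033523848743
top 65 ((0.4659443497657776, 0.046504657715559006), 0.01180911622941494) 0.10683575740334936
```

View pics/side3.png

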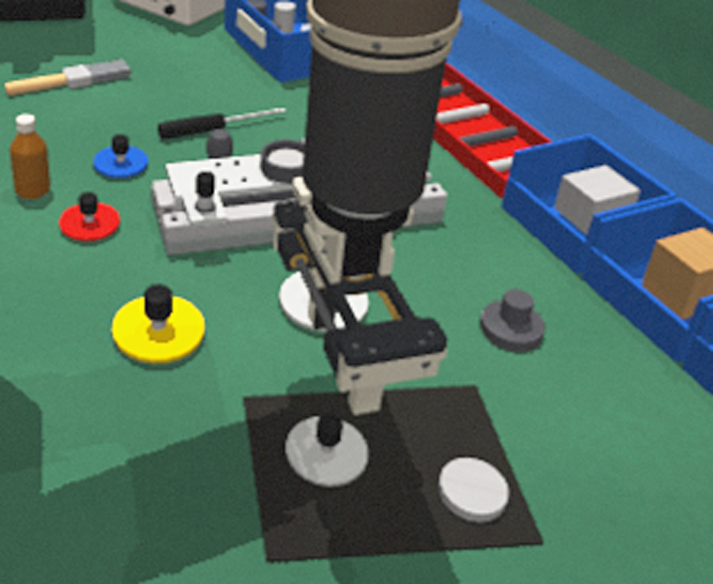

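The lid (330,450 in the crop) lies knob up on the near half of the mat, and the reference block is untouched at (474,488). Next is the lock knob.

```bash
python3 -m handwheel '[[0,0,1.5,2,0],[0,0,6,4,0],[0,0.3,12,4,0],[0,0.6,18,4,0],[0,0.8,24,4,0],[0,1,30,4,0],[0,1,33.5,4,0],[0,1,34.2,4,0]]'; python3 -m handwheel '[[0,0,0,-2,0],[0,0,0,-5,0],[0,0,0,-8,0],[0,0,0,-8.9,0],[0.5,0,0,-8.9,0],[0.7,0,0,-8.9,0],[0.7,0,0,-8.9,0],[0.7,0,0,-8.9,0]]'; python3 -m handwheel '[[1,0,0,0,0],[1,0,0,0,0],[1,0,0,0,0],[1,0,0,0,0],[1,0,0,0,0]]' 60
```

```text
time_s: 11.6
tcp_pos: [0.4647, 0.0469, 0.1592]
eef_rot: [180.0, 0.1, -8.4]
contact_force: [-0.9, 0.4, 0.1]
gripper_width: 0.0877
gripper_force: 0.0
time_s: 12.6
tcp_pos: [0.4655, 0.0454, 0.0717]
eef_rot: [-180.0, -0.1, -8.6]
contact_force: [-0.5, 0.1, 1.2]
gripper_width: 0.0534
gripper_force: 0.0
time_s: 13.22
tcp_pos: [0.4652, 0.0452, 0.071]
eef_rot: [180.0, 0.0, -8.6]
contact_force: [0.6, -0.6, -0.2]
gripper_width: 0.0226
gripper_force: 60.0
```

```bash
python3 -m handwheel '[[1,0,0,0.3,0],[1,0,0,0.6,0],[1,0,0,0.9,0],[1,0,0,1.05,0],[1,0,0,1.05,0],[1,0,0,1.05,0]]'
```

```text
time_s: 13.98
tcp_pos: [0.465, 0.0452, 0.0814]
eef_rot: [180.0, 0.0, -8.6]
contact_force: [2.5, -0.4, -8.1]
gripper_width: 0.0231
gripper_force: 60.0
```

```bash
python3 -m handwheel '[[1,0.49,-0.08,0,0],[1,0.99,-0.15,0,0],[1,1.98,-0.3,0,0],[1,1.98,-0.3,0,0]]'; python3 -m handwheel '[[1,1,-0.15,0,0],[1,2.5,-0.38,0,0],[1,4,-0.61,0,0],[1,5.5,-0.84,0,0],[1,6.9,-1.06,0,0],[1,7.9,-1.22,0,0],[1,7.9,-1.22,0,0],[1,7.9,-1.22,0,0]]'
```

```text
time_s: 14.48
tcp_pos: [0.4859, 0.0418, 0.0814]
eef_rot: [180.0, -0.0, -8.6]
contact_force: [1.2, -2.2, -9.9]
gripper_width: 0.0227
gripper_force: 60.0
time_s: 15.48
tcp_pos: [0.5658, 0.0287, 0.0815]
eef_rot: [179.9, -0.1, -8.6]
contact_force: [0.7, -7.2, -9.8]
gripper_width: 0.0232
gripper_force: 60.0
```

```bash
python3 -m handwheel '[[1,0,0,0,0],[1,0,0,0,0]]'; python3 -m handwheel '[[1,0,0,-0.3,0],[1,0,0,-0.6,0],[1,0,0,-0.6,0],[1,0,0,-0.6,0]]'
```

```text
time_s: 15.72
tcp_pos: [0.5657, 0.0287, 0.0817]
eef_rot: [179.9, -0.1, -8.6]
contact_force: [1.1, -7.5, -9.8]
gripper_width: 0.0226
gripper_force: 60.0
time_s: 16.23
tcp_pos: [0.5658, 0.0287, 0.0761]
eef_rot: [179.9, -0.1, -8.6]
contact_force: [-0.1, -7.6, -4.4]
gripper_width: 0.0227
gripper_force: 60.0
```

```bash
python3 -m handwheel '[[1,0,-0.05,-0.2,0],[1,0,-0.1,-0.3,0],[1,0,-0.1,-0.3,0]]'; python3 -m handwheel '[[1,0,0,-0.2,0],[1,0,0,-0.3,0],[1,0,0,-0.3,0]]'
```

```text
time_s: 16.6
tcp_pos: [0.5654, 0.0287, 0.0732]
eef_rot: [180.0, -0.1, -8.6]
contact_force: [-0.0, -5.2, -2.4]
gripper_width: 0.0228
gripper_force: 60.0
time_s: 16.98
tcp_pos: [0.5651, 0.0287, 0.0703]
eef_rot: [180.0, -0.1, -8.5]
contact_force: [-1.1, -4.6, 0.2]
gripper_width: 0.023
gripper_force: 60.0
```

```bash
python3 -m handwheel '[[1,0,0,-0.1,0],[1,0,0,-0.2,0],[1,0,0,-0.3,0],[1,0,0,-0.3,0]]'; python3 -m handwheel '[[1,0,0,-0.1,0],[1,0,0,-0.2,0],[1,0,0,-0.2,0],[1,0,0,-0.2,0]]'
```

```text
time_s: 17.48
tcp_pos: [0.5651, 0.0287, 0.0676]
eef_rot: [180.0, -0.1, -8.5]
contact_force: [-1.6, -5.0, 2.4]
gripper_width: 0.0228
gripper_force: 60.0
time_s: 17.98
tcp_pos: [0.5651, 0.0287, 0.0658]
eef_rot: [180.0, -0.1, -8.5]
contact_force: [-3.2, -5.2, 4.3]
gripper_width: 0.023
gripper_force: 60.0
```

```bash
python3 -m handwheel '[[1,0,0,-0.1,0],[1,0,0,-0.1,0],[1,0,0,-0.1,0]]'; python3 -m handwheel '[[1,0,0,-0.1,0],[1,0,0,-0.1,0],[1,0,0,-0.1,0]]'
python3 - <<'E'
from h import *
p,d=cap("side");cv2.imwrite("pics/side4.png",cv2.resize(p[130:270,190:370][:,:,::-1],None,fx=4,fy=4,interpolation=2))
E
```

```text
time_s: 18.35
tcp_pos: [0.5652, 0.0287, 0.0655]
eef_rot: [180.0, -0.1, -8.5]
contact_force: [-4.6, -3.8, 11.1]
gripper_width: 0.0229
gripper_force: 60.0
time_s: 18.73
tcp_pos: [0.5653, 0.0287, 0.0654]
eef_rot: [180.0, -0.2, -8.5]
contact_force: [-8.0, -4.6, 18.3]
gripper_width: 0.023
gripper_force: 60.0
```

View pics/side4.png

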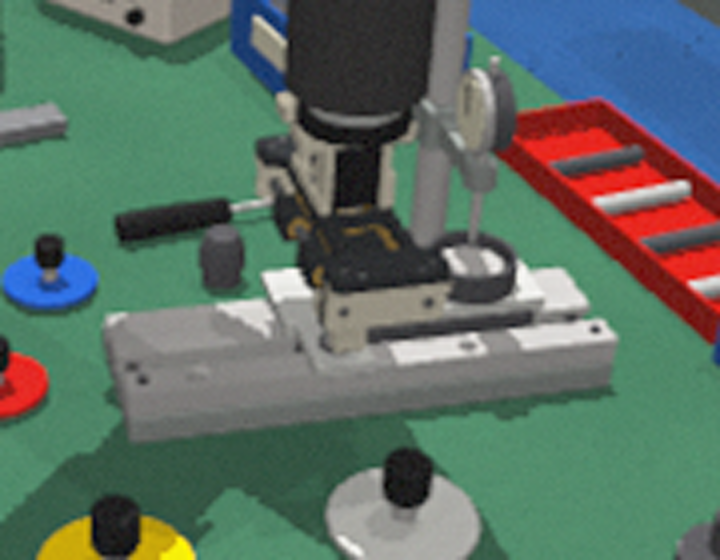

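The crop shows the block under the gauge spindle (475,260) and the gripper holding the plunger knob at (345,335). The force jumped at a hard stop 5 mm below the spring's balance height, so the pin is fully home. I'm handing in.

```bash
python3 -c "
from plant import r
print(r.close_job())"
```

```text
the job is handed in; nothing more can be done
None
```

I handed the job in at about 19 s: the lid is knob up on the near half of the mat, and the carriage is at the second hole with the block under the gauge. The gripper holds the plunger pressed home at about 18 N; the hand-in returned no verdict.

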